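# Stack the shredder plates on the splined hub

## Task

Rebuild the shredder's cutting stack on its splined drive hub after washing: first slide the smooth spacer plate onto the hub with its tab facing opposite to the tab of the plate already screwed to the base, then the toothed comb plate on top of it with its tab on the same side as the bottom plate's. The hub is locked a little off the base's line, so turn each plate gently until its teeth find the splines (at the position nearest to straight opposite or straight in line), slide it fully home without forcing or dropping it, let go, and leave the cup, wrench and foil box alone.

Things in the scene. Friction and masses are not known exactly. Their poses are not given: they have to be found in the camera images.
- base: Fixed shredder drive base: white round housing, radius 66 mm at the foot and 60 mm above, 50 mm high; origin at the centre of its underside, z up. A steel comb plate 10 mm thick is screwed on top (top face 60 mm above the origin, tab along +x to 56 mm out). Motor barrel, top 47 mm high, sticks out to +y as far as 175 mm. The splined hub belongs to this base (see hub_top).
- hub_top (a point): Top of the dark steel hub, on its axis, 40 mm above seat: cone nose 10 mm high (radius 10 to 15 mm), below it 30 mm of core, radius 15 mm, with 4 upright splines 8 mm wide, tips 21 mm from the axis, 90 degrees apart. Spline angle is NOT reported (axes are the base's): one spline stands within 34 degrees either side of the base's +x. The hub is locked.
- seat (a point): On the hub axis at the bottom plate's top face, 60 mm above the work surface; axes as the base's. The spacer's underside must rest here, the comb's 10 mm higher. A plate enters when its tab points within about 3.5 degrees of a spline's direction (1.2 mm clearance to splines and core); otherwise it lands on the spline tops, 30 mm above seat.
- spacer_center (a point): Centre (half-way up) of the loose smooth spacer plate, about 140 g, z up, +x towards its tab; at the start flat on the white board (top 10 mm above the work surface). Octagonal steel ring 10 mm thick, 58 mm across flats, opening 45 mm. Grip it from above over the two flats on its y sides (58 mm apart, 24 mm long).
- spacer_tab (a point): On the spacer's tab (plain and solid, 20 mm wide, end 56 mm from the centre), half-way up, 55 mm from the centre along +x.
- comb_center (a point): Centre (half-way up) of the loose comb plate, about 140 g, z up, +x towards its tab; at the start flat on the white board. Same ring as the spacer (10 mm thick, 58 mm across flats, grip over the y flats) but with ten small cutting teeth standing out to 36 mm from the centre, none on the y flats.
- comb_tab (a point): On the comb's tab (20 mm wide, with a square eye, end 56 mm from the centre), half-way up, 55 mm from the centre along +x.
- spacer: The spacer plate; origin at the centre of its underside. Inside the ring are four teeth 17.8 mm wide, reaching in to 16.3 mm from the centre, at 45, 135, 225 and 315 degrees from the tab.
- comb: The comb plate; origin at the centre of its underside. Inner teeth as the spacer's.
- cup: Bystander: open steel cup, radius 36 mm, 65 mm high, origin at the centre of its foot.
- wrench: Bystander: steel wrench 160 mm long lying flat between the board and the base.
- foil_box: Bystander: cardboard box of foil sheets, 110 x 250 x 85 mm with its flap open, origin at the centre of its underside.

How it is judged:
By the outcome, as a careful person would: the job done as asked, in the order asked, and still so for the second after the job is handed in, with the robot touching nothing.
It also fails if it takes over 72 s, if anything falls off the work surface, if the arm or the gripper's body presses on something with over 40 N, if the wrist force passes 120 N, or if a joint passes its speed limit or range.

## Robot

A 6-joint arm with a two-finger parallel gripper is mounted at the origin on the work surface. World frame = base frame: x ahead of the robot, y to its left, z up, the work surface at z = 0. Lengths are in m, angles in rad, forces in N, time in s.
With the tool pointing down it reaches from about 0.325 to 0.925 m from the base axis. Payload 3.1 kg.
Tool frame: the origin (TCP) lies between the finger pads; the fingertips stand tips_ahead ahead of it and the grasp point (between the pads) lies 2 mm behind it (tips_ahead is the distance from the TCP to the fingertips, in m); z points along the fingers, y is the direction in which the jaws open and shut (so a half turn about z gives the same grasp; the last joint's range is limited). The gripper opens to 85 mm and grips with 20 to 120 N. Pads are 22 mm wide; open, the fingers measure 114 mm over their backs; the gripper's body (76 mm by 85 mm) begins 54 mm behind the grasp point. The pads swing forward as they close: fully open they stand 13 mm farther back than shut.
Start: joints at [-1.282, 0.217, 1.613, -0, 1.311, -0.112], TCP at [0.244, -0.575, 0.248] pointing down, gripper open.
Joint ranges: [-2.75, 2.75], [-0.78, 2.1], [0.31, 2.55], [-1.13, 4.27], [0.13, 2.63], [-2.58, 2.58]. Speed limits (rad/s): [2.79, 2.79, 3.14, 3.14, 3.14, 3.14].

## Interface

Orientations are given as a rotation vector (axis times angle).
In Python, from bench import reach, servo_line, move_joints, gripper_to, hold, solve_ik, grab_frame, camera_params, PlanningError, sign_off, current_time_s, current_q, current_qvel, current_joint_torque, current_ee_pos, current_eef_rot, current_wrist_force, current_torque, current_gripper_width, tips_ahead gives the robot as it stands. Calls block until the motion is done:
- reach(position, orientation): joint-space move of the TCP to a pose.
- servo_line(position, v=0.15, ori=None): straight line of the TCP; ori=None keeps the orientation; v is the mean speed in m/s.
- move_joints(angles): joint-space move.
- gripper_to(opening, effort=None): opening from 0.0 (shut) to 1.0 (fully open); effort is the grip in N (None keeps the last); returns when the fingers have stopped.
- hold(seconds).
- solve_ik(position, orientation): joint angles nearest the present ones, or None.
- grab_frame(name): name is "side" or "top"; returns the picture (480x640x3 uint8, blue, green, red); there is no depth.
- camera_params(name): a dict with "fx", "fy", "cx", "cy" (pixels), "world_to_cam" (4x4, takes a point from world to camera coordinates). Camera axes: x right, y down, z forward; pixel columns grow to the right and rows downward; lengths in m; the calibration is good to about 2 mm. A picture is of the moment at which its call begins. camera_params takes no time and is no camera call.
A pose or a line that the arm cannot do raises PlanningError and nothing moves.
- sign_off(): hands the job in, once; it reports no verdict.
Readings, each from a call of its own:
- current_time_s(): time.
- current_q(): joint angles.
- current_qvel(): joint speeds.
- current_joint_torque(): joint torques, N m.
- current_ee_pos(): TCP position.
- current_eef_rot(): TCP orientation.
- current_wrist_force(): force on the tool from outside, world axes, zero at the start.
- current_torque(): the same for the moment, N m.
- current_gripper_width(): opening from 0.0 (shut) to 1.0 (fully open).
Only numpy, scipy, OpenCV 4.12 (cv2) and the standard library are available. Lean on these libraries where they do the work, as an engineer would, in place of code of your own. Each camera call takes 0.05 s, during which the arm holds its last target.

## Working session

There is one attempt and no reset: what is moved stays moved. The work goes in short steps, each a Python script; the robot and the scene stay as the last script left them, time stands still between calls to the robot, and variables do not carry over. Pictures are saved under pics/ and viewed, and the job is handed in when it is done.

```bash
ls; mkdir -p pics; python3 - <<'E'
from bench import *
import cv2
for n in("side","top"):
    cv2.imwrite(f"pics/{n}0.png",grab_frame(n)); p=camera_params(n); print(n,p)
print(current_time_s(),current_ee_pos(),current_eef_rot(),tips_ahead() if callable(tips_ahead) else tips_ahead,current_gripper_width())
E
```

```text
pics
side {'fx': 573.3821919635405, 'fy': 573.3821919635405, 'cx': 318.651833284526, 'cy': 242.8449067124506, 'world_to_cam': array([[-0.81229329, -0.58298189,  0.01765572,  0.44838059],
       [-0.39200535,  0.52328255, -0.75664204,  0.30246105],
       [ 0.43186968, -0.62153639, -0.65359093,  0.72663954],
       [ 0.        ,  0.        ,  0.        ,  1.        ]])}
top {'fx': 564.4693223371485, 'fy': 564.4693223371485, 'cx': 316.2476924570995, 'cy': 235.77592756166095, 'world_to_cam': array([[-0.02837   , -0.99932949, -0.02314567, -0.023978  ],
       [-0.9801274 ,  0.0323578 , -0.19571219,  0.57541194],
       [ 0.1963299 ,  0.01713335, -0.9803882 ,  0.99297679],
       [ 0.        ,  0.        ,  0.        ,  1.        ]])}
0.1 [ 0.24364105 -0.57477395  0.2470609 ] [-3.07654001e+00 -6.24920288e-01  3.42149945e-04] 0.017 0.999225343713141
```

View pics/top0.png

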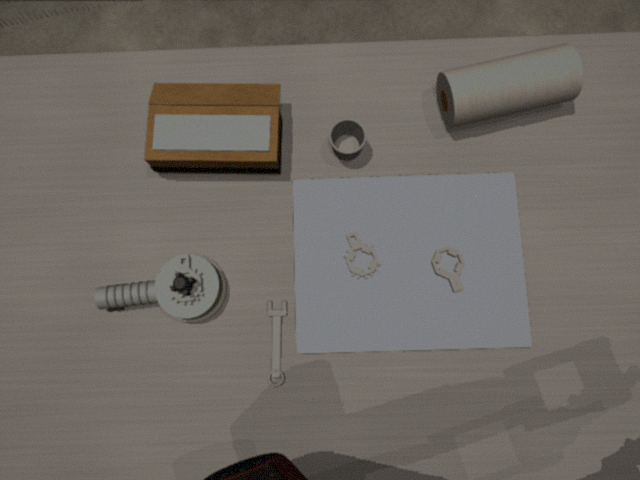

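View pics/side0.png

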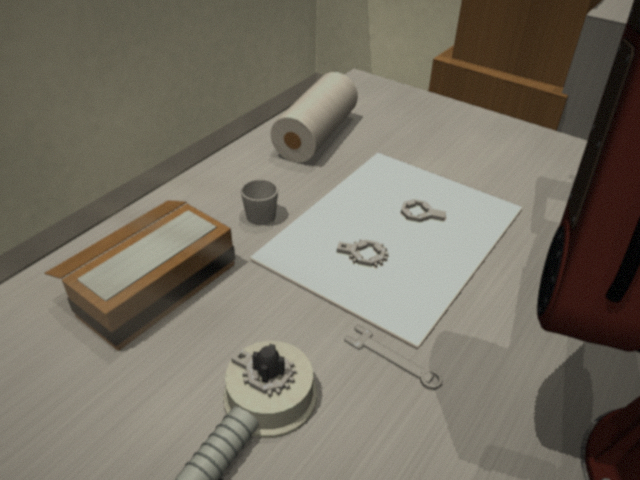

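Top view: base at about (187,287) with its tab up, comb at (362,262), tab up-left at (352,238), and spacer at (449,263), tab at (458,288). I'll enlarge these regions.

```bash
python3 - <<'E'
import cv2,numpy as np
t=cv2.imread("pics/top0.png");s=cv2.imread("pics/side0.png")
def c(im,x,y,w,h,k): return cv2.resize(im[y:y+h,x:x+w],None,fx=k,fy=k,interpolation=cv2.INTER_CUBIC)
a=c(t,335,225,140,75,5.6); b=c(t,145,245,90,85,3.5); d=c(s,220,335,100,85,3.5)
hh=np.hstack([b,d]); W=max(a.shape[1],hh.shape[1])
p=lambda i:cv2.copyMakeBorder(i,0,0,0,W-i.shape[1],cv2.BORDER_CONSTANT)
m=np.vstack([p(a[:295]),p(hh)]);m=cv2.convertScaleAbs(m,alpha=1.4)
print(m.shape);cv2.imwrite("pics/zoom0.png",m[:600])
b=c(t,160,250,55,55,7);d=c(s,230,335,70,70,6);n=min(b.shape[0],d.shape[0])
cv2.imwrite("pics/zoom1.png",cv2.convertScaleAbs(np.hstack([b[:n,:380],d[:n]]),alpha=2))
E
```

```text
(593, 784, 3)
```

View pics/zoom0.png

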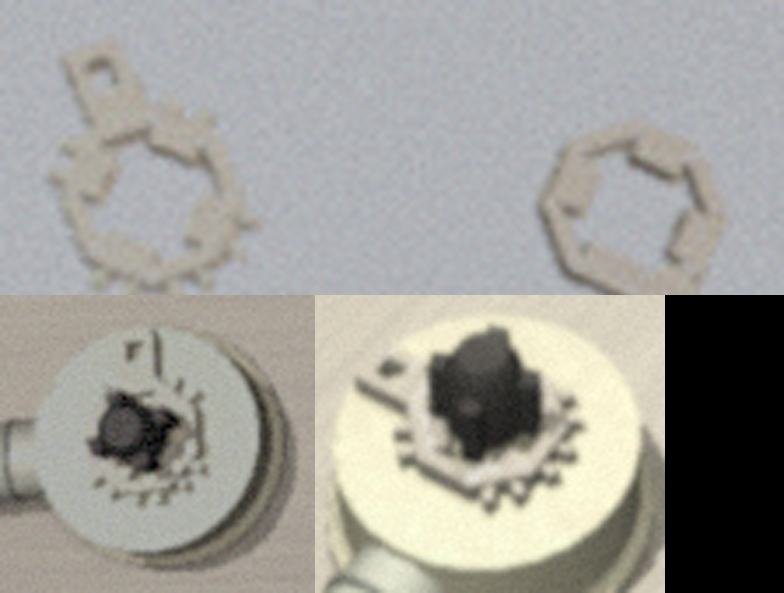

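View pics/zoom1.png

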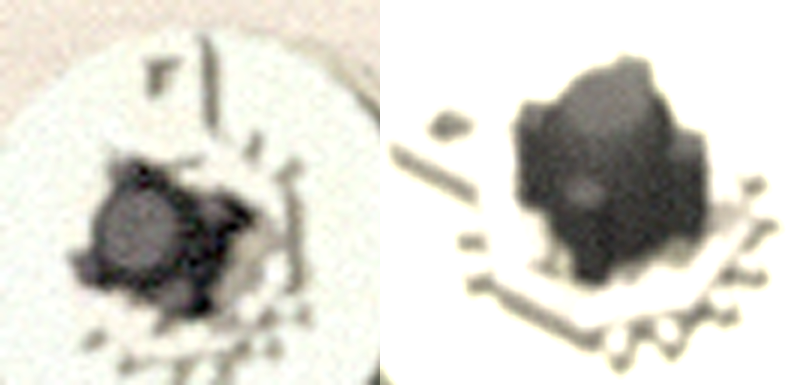

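```bash
cat > h.py <<'E'
import numpy as np,cv2
from bench import *
from scipy.spatial.transform import Rotation as R
P={n:camera_params(n) for n in("side","top")}
def ray(n,uv,z):
    p=P[n];T=p["world_to_cam"];uv=np.atleast_2d(uv).astype(float)
    d=np.c_[(uv[:,0]-p["cx"])/p["fx"],(uv[:,1]-p["cy"])/p["fy"],np.ones(len(uv))]@T[:3,:3]
    o=-T[:3,:3].T@T[:3,3]
    return (o+d*((z-o[2])/d[:,2:]))[:,:2]
def proj(n,X):
    p=P[n];T=p["world_to_cam"];c=np.atleast_2d(X)@T[:3,:3].T+T[:3,3]
    return np.c_[p["fx"]*c[:,0]/c[:,2]+p["cx"],p["fy"]*c[:,1]/c[:,2]+p["cy"]]
E
python3 - <<'E'
from h import *
for n in P: T=P[n]["world_to_cam"];print(n,"cam",-T[:3,:3].T@T[:3,3])
print(callable(tips_ahead) and tips_ahead())
t=cv2.imread("pics/top0.png");s=cv2.imread("pics/side0.png")
for n,im,rects in(("top",t,dict(comb=(338,226,52,60),spacer=(422,240,52,60))),("side",s,dict(comb=(330,232,66,40),spacer=(394,192,60,36)))):
  for k,(x,y,w,h) in rects.items():
    c=cv2.resize(im[y:y+h,x:x+w],None,fx=8,fy=8,interpolation=cv2.INTER_CUBIC)
    f=cv2.GaussianBlur(c,(0,0),4).astype(float)
    bg=np.median(c.reshape(-1,3),0); d=np.abs(f-bg).max(2)
    m=(d>0.4*np.percentile(d,95)).astype(np.uint8)
    nl,l,st,_=cv2.connectedComponentsWithStats(m); m=(l==1+np.argmax(st[1:,4])).astype(np.uint8)
    cs,hi=cv2.findContours(m,cv2.RETR_CCOMP,cv2.CHAIN_APPROX_NONE)
    vis=c.copy();cv2.drawContours(vis,cs,-1,(0,0,255),1);cv2.imwrite(f"pics/m_{n}_{k}.png",vis)
    v,u=np.nonzero(m);W=ray(n,np.c_[(u+.5)/8+x-.5,(v+.5)/8+y-.5],0.02 if n=='top' else .018)
    mu=W.mean(0);ev,E=np.linalg.eigh(np.cov((W-mu).T));a=E[:,1]
    q=(W-mu)@a
    if -q.min()>q.max():a=-a;q=-q
    b=np.array([-a[1],a[0]]);r=(W-mu)@b
    print(n,k,"mean",mu.round(4),"tab",np.degrees(np.arctan2(a[1],a[0])).round(2),"ext x",q.min().round(4),q.max().round(4),"y",r.min().round(4),r.max().round(4),"ctr from tab end",(mu+a*(q.max()-.056)+b*(r.min()+r.max())/2).round(4))
E
cd pics; python3 -c "
import cv2,numpy as np
a=[cv2.imread(f'm_{n}.png') for n in('top_comb','top_spacer')]
cv2.imwrite('mm.png',cv2.resize(np.hstack(a),(800,480*800//832)))"
```

```text
side cam [0.16896931 0.55475809 0.69586328]
top cam [ 0.36834572 -0.05959401  1.08556287]
False
top comb mean [ 0.5374 -0.1236] tab 21.34 ext x -0.0431 0.0509 y -0.0315 0.0309 ctr from tab end [ 0.5327 -0.1257]
top spacer mean [ 0.5109 -0.2903] tab -162.09 ext x -0.0408 0.0481 y -0.0303 0.0313 ctr from tab end [ 0.5186 -0.2883]
side comb mean [ 0.5365 -0.1154] tab 17.9 ext x -0.0431 0.0499 y -0.0357 0.0323 ctr from tab end [ 0.5312 -0.1189]
side spacer mean [ 0.5103 -0.2817] tab -166.17 ext x -0.0394 0.0476 y -0.0327 0.0368 ctr from tab end [ 0.519  -0.2818]
```

View pics/mm.png

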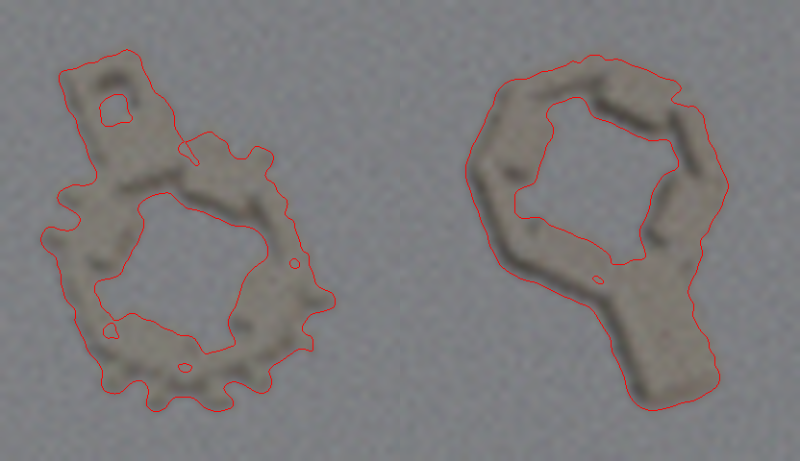

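```bash
python3 - <<'E'
from h import *
D=lambda p,q,z,n='top':(lambda w:(np.degrees(np.arctan2(*(w[1]-w[0])[::-1])).round(1)))(ray(n,[p,q],z))
sp=lambda x,y:(x/7.692+422-.5,y/7.692+240-.5); co=lambda x,y:(x/7.692+338-.5,y/7.692+226-.5)
print("spacer flats",D(sp(470,170),sp(510,262),.01),D(sp(690,100),sp(727,185),.02),"tab",D(sp(605,305),sp(637,395),.01),D(sp(690,290),sp(717,375),.02))
print("comb tab",D(co(97,150),co(75,95),.02),D(co(172,120),co(138,58),.02),"flats",D(co(62,265),co(100,370),.01)+180,D(co(240,160),co(295,265),.02)+180)
t=cv2.imread("pics/top0.png");s=cv2.imread("pics/side0.png")
for n,im,(x,y,w,h),g in(("top",t,(145,245,85,85),2.2),("side",s,(215,325,108,108),2.2)):
    c=cv2.resize(im[y:y+h,x:x+w],(595,595),interpolation=cv2.INTER_CUBIC)
    c=cv2.convertScaleAbs(c,alpha=1.5);k=595/w
    for i in range(0,w,10):
        cv2.putText(c,str(x+i),(int(i*k),10),0,.35,(0,0,255));cv2.line(c,(int(i*k),12),(int(i*k),20),(0,0,255))
        cv2.putText(c,str(y+i),(0,int(i*k)+4),0,.35,(0,0,255))
    cv2.imwrite(f"pics/base_{n}.png",c)
    # nose: mid grey among dark
    hub=c.max(2)
E
```

```text
spacer flats -161.3 -161.9 tab -165.6 -167.8
comb tab 19.2 25.9 flats 17.5 24.69999999999999
```

View pics/base_top.png

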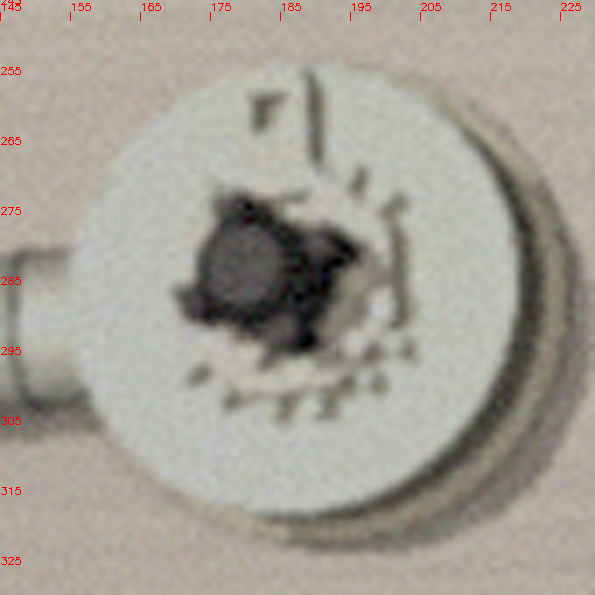

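View pics/base_side.png

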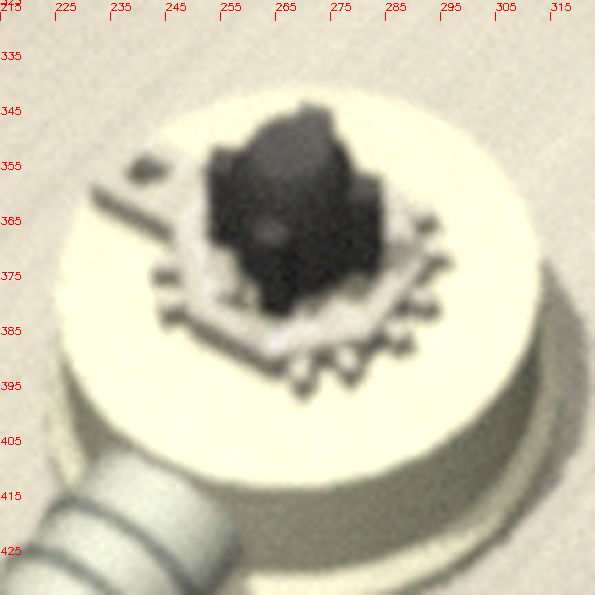

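```bash
python3 - <<'E'
from h import *
from scipy.optimize import least_squares as LS
T=lambda a:np.array(a)/7.+[144.5,244.5]; S=lambda a:np.array(a)/5.51+[214.5,324.5]
D=lambda n,pts,z:(lambda w:np.degrees(np.arctan2(*(w[1]-w[0])[::-1])).round(1))(ray(n,pts,z))
def circ(w): 
    r=LS(lambda c:np.hypot(*(w-c).T)-.06,w.mean(0));return r.x.round(4),(1e3*r.fun).round(1)
print("top circ",circ(ray("top",T([[75,285],[522,290],[298,65],[298,517],[140,125],[455,130],[140,452],[465,440]]),.05)))
print("side circ",circ(ray("side",S([[57,285],[540,285],[300,87],[298,488],[120,430],[470,440],[505,165]]),.05)))
nt=ray("top",T([[243,262]]),.1);print("nose top",nt.round(4));ns=ray("side",S([[293,150]]),.1);print("nose side",ns.round(4))
print("base yaw top",D("top",T([[318,165],[310,70]]),.055),D("top",T([[403,325],[400,225]]),.055))
print("base yaw side",D("side",S([[170,237],[95,192]]),.055),D("side",S([[275,370],[190,328]]),.055))
for p in [(180,300),(232,190)]:
    w=ray("top",T([p]),.09)-nt;print("spl top",np.degrees(np.arctan2(w[0,1],w[0,0])),np.hypot(*w[0]))
for p in [(215,155),(315,105),(372,180)]:
    w=ray("side",S([p]),.09)-ns;print("spl side",np.degrees(np.arctan2(w[0,1],w[0,0])),np.hypot(*w[0]))
E
```

```text
top circ (array([0.4898, 0.2002]), array([-1. , -0.3, -0.4,  0.1,  1.9, -1.8, -1.6,  1.1]))
side circ (array([0.4891, 0.2034]), array([ 0.4, -1.7,  0.2, -0.9, -0.3,  2.2,  0.5]))
nose top [[0.4908 0.2014]]
nose side [[0.4894 0.2039]]
base yaw top 5.7 2.4
base yaw side 1.7 7.0
spl top 113.20378169893992 0.020176661502982706
spl top 16.412968762415726 0.02062961965338904
spl side 18.133038749433513 0.02043786794093745
spl side -63.45209938841135 0.021994292104020912
spl side -146.71003108300107 0.018452824517212304
```

```bash
cat >> h.py <<'E'
def ori(deg):
    t=np.radians(deg);x=np.array([np.cos(t),np.sin(t),0]);z=np.array([0,0,-1.]);return R.from_matrix(np.c_[x,np.cross(z,x),z]).as_rotvec()
def st(tag=""): print(tag,"t%.2f"%current_time_s(),np.round(current_ee_pos(),4),"F",np.round(current_wrist_force(),1),"M",np.round(current_torque(),2),"g %.3f"%current_gripper_width())
def down(xy,th,z0,z1,step,dF,v=.02):
    f0=current_wrist_force()[2];z=z0
    while z>z1-1e-6:
        servo_line([*xy,z],v=v,ori=ori(th)); f=current_wrist_force()[2]-f0
        if abs(f)>dF: print("contact z",round(z,4),"f",round(f,1));return z
        z-=step
    return None
E
python3 - <<'E'
from h import *
for p,th in(((.5196,-.2893),18),((.5329,-.1262),21.5),((.49,.202),22)):
    q=solve_ik([*p,.15],ori(th));print(None if q is None else np.round(q,2))
xy=(.5196,-.2893)
reach([*xy,.10],ori(18)); gripper_to(.82,30); st("above")
servo_line([*xy,.042],v=.1,ori=ori(18)); st()
z=down(xy,18,.041,.026,.001,2.0); st("end")
E
```

```text
[-0.63  0.25  1.76 -0.    1.12  0.63]
[-0.36  0.16  1.88 -0.    1.1   0.83]
[ 0.26  0.12  1.92 -0.    1.1   1.45]
above t1.98 [ 0.5195 -0.29    0.1003] F [-0.1 -0.4  0.6] M [ 0.02  0.   -0.07] g 0.826
 t2.71 [ 0.5199 -0.2894  0.0421] F [ 0.7  0.7 -0.2] M [-0.01 -0.01 -0.01] g 0.826
end t6.71 [ 0.5195 -0.2892  0.0259] F [0.2 0.9 0.8] M [-0.03 -0.   -0.03] g 0.821
```

```bash
python3 - <<'E'
from h import *
xy=(.5196,-.2893)
z=down(xy,18,.0248,.0178,.001,3.0,v=.03); st("end")
im=grab_frame("side");cv2.imwrite("pics/g1.png",cv2.resize(im[130:280,340:540],None,fx=4,fy=4,interpolation=cv2.INTER_CUBIC))
E
```

```text
contact z 0.0188 f 3.3
end t8.46 [ 0.5198 -0.2894  0.0193] F [-1.7  0.9  4.1] M [ 0.17  0.17 -0.  ] g 0.820
```

View pics/g1.png

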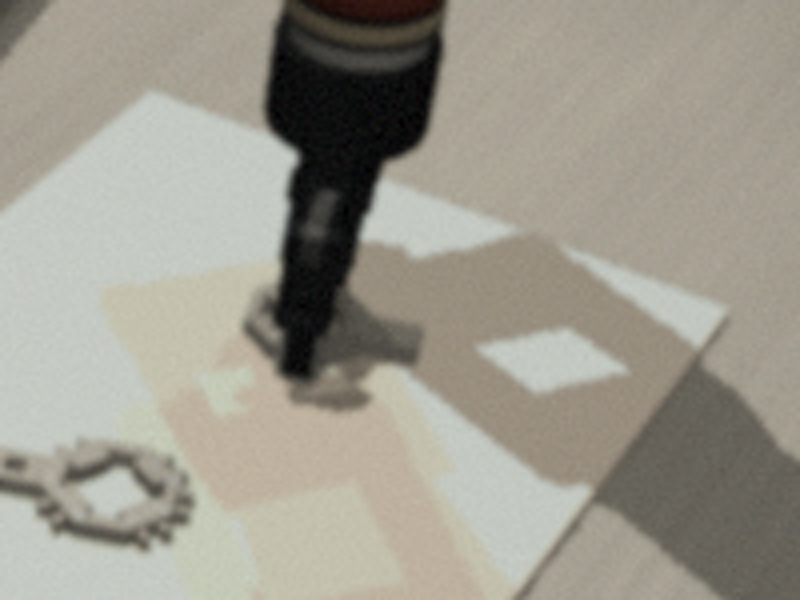

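Contact with the board came at TCP z≈0.019. The side view shows the near finger beside the spacer's flat. I'll rise to allow for the pad swing and grip.

```bash
python3 - <<'E'
from h import *
xy=(.5196,-.2893)
servo_line([*xy,.0245],v=.05,ori=ori(18)); st("up"); gripper_to(.0,40); st("closed")
servo_line([*xy,.06],v=.08,ori=ori(18)); st("lift")
reach([.49,.202,.20],ori(22)); st("hub")
for n in("top","side"): cv2.imwrite(f"pics/{n}_h1.png",grab_frame(n))
a=cv2.imread("pics/top_h1.png")[200:350,100:270];b=cv2.imread("pics/side_h1.png")[200:450,150:380]
cv2.imwrite("pics/h1.png",np.hstack([cv2.resize(a,(400,353),interpolation=2),cv2.resize(b,(400,353),interpolation=2)]))
E
```

```text
up t8.78 [ 0.5199 -0.2895  0.0248] F [0.2 0.4 0.8] M [ 0.07 -0.01  0.04] g 0.821
closed t9.04 [ 0.5199 -0.2896  0.0248] F [0.2 0.1 2.9] M [-0.  0. -0.] g 0.664
lift t9.63 [ 0.5198 -0.2895  0.0606] F [ 0.9  0.2 -2.1] M [0. 0. 0.] g 0.665
hub t11.49 [0.4902 0.2012 0.1995] F [-0.5 -0.4 -1.9] M [0.02 0.01 0.  ] g 0.661
```

View pics/h1.png

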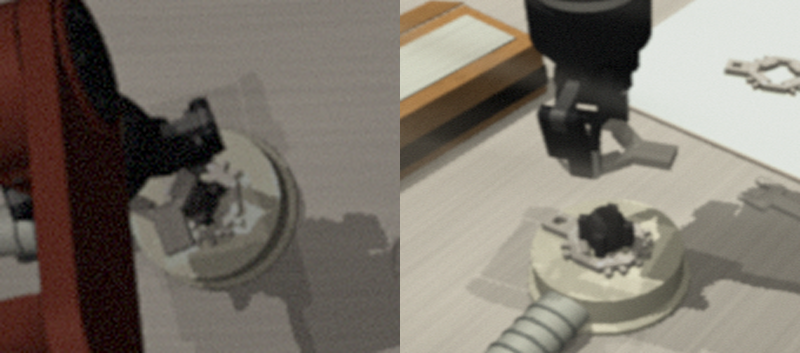

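Spacer is held with its tab pointing toward −x in both views. I'll go lower, just above the nose, and measure the tab.

```bash
python3 - <<'E'
from h import *
servo_line([.49,.202,.127],v=.1,ori=ori(22)); st("low")
for n in("top","side"): cv2.imwrite(f"pics/{n}_h2.png",grab_frame(n))
a=cv2.imread("pics/top_h2.png");b=cv2.imread("pics/side_h2.png")
# expected tab end
c=np.array([.49,.202,.127-.0048]);d=np.radians(202)
print(current_ee_pos(),current_eef_rot())
e=c+.056*np.array([np.cos(d),np.sin(d),0]);
out=[]
for n,im in(("top",a),("side",b)):
    u,v=proj(n,e)[0].round().astype(int);print(n,u,v)
    k=8;w=50;x0,y0=u-25-5*(n=="side"),v-30
    g=cv2.resize(im[y0:y0+w,x0:x0+w],(400,400),interpolation=cv2.INTER_CUBIC);g=cv2.convertScaleAbs(g,alpha=1.8)
    for i in range(0,w,10):
        cv2.putText(g,str(x0+i),(i*k,10),0,.35,(0,0,255));cv2.putText(g,str(y0+i),(0,i*k+4),0,.35,(0,0,255))
    out.append(g)
cv2.imwrite("pics/h2.png",np.hstack(out))
E
```

```text
low t12.47 [0.4906 0.2022 0.1276] F [ 1.5 -0.3 -0.8] M [ 0.06 -0.   -0.01] g 0.658
[0.49091798 0.20225545 0.1280813 ] [-3.0837317  -0.59948116 -0.00348327]
top 187 311
side 310 348
```

View pics/h2.png

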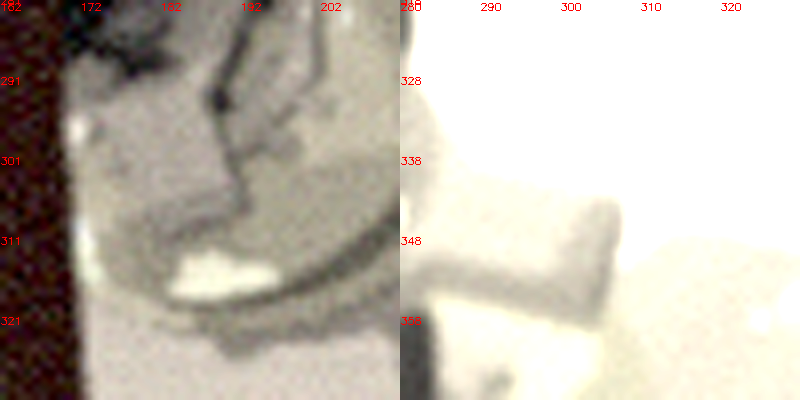

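```bash
python3 - <<'E'
from h import *
print("board: predicted tab px",proj("top",[[.4663,-.3066,.02]]),"observed ~",(458.4,289.6))
print(ray("top",[[458.4,289.6]],.02))
tc=np.array([.4909,.2022])
print("yaw",2*np.degrees(np.arctan2(.5995,3.0837)))
for n,uv in(("top",(187,306.3)),("side",(305,348.3))):
    w=ray(n,[uv],.1232)[0]-tc; print(n,w.round(4),np.hypot(*w).round(4),np.degrees(np.arctan2(w[1],w[0])))
# wide images of ring
a=cv2.imread("pics/side_h2.png")[290:400,230:340]
cv2.imwrite("pics/h3.png",cv2.convertScaleAbs(cv2.resize(a,(600,600),interpolation=2),alpha=1.6))
a=cv2.imread("pics/top_h2.png")[255:325,160:230]
cv2.imwrite("pics/h3t.png",cv2.convertScaleAbs(cv2.resize(a,(600,600),interpolation=2),alpha=1.6))
E
```

```text
board: predicted tab px [[459.39372327 291.46481205]] observed ~ (458.4, 289.6)
[[ 0.4698535  -0.30501678]]
yaw 22.003202628386138
top [-0.0452 -0.0211] 0.0499 -154.96555440958838
side [-0.0482 -0.0167] 0.051 -160.91699573649612
```

View pics/h3.png

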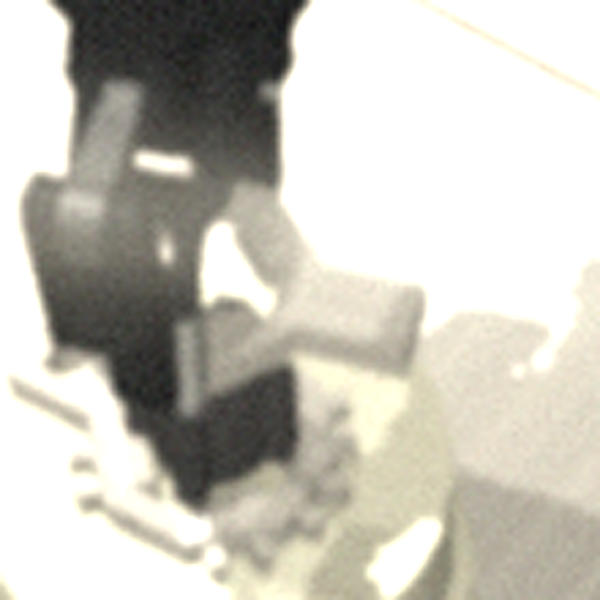

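View pics/h3t.png

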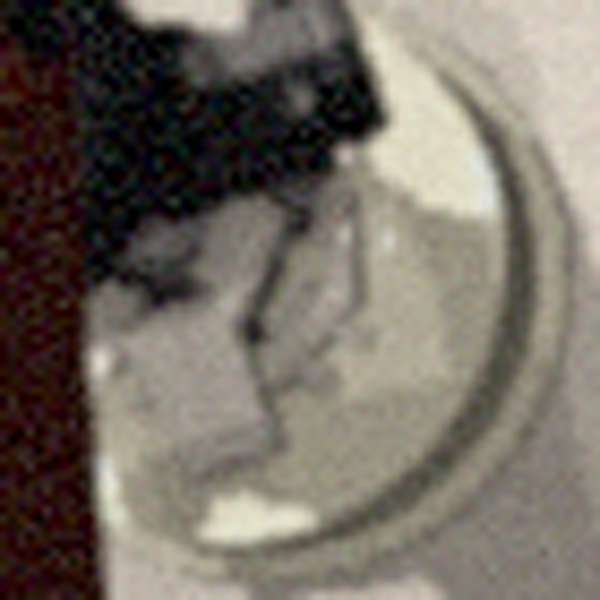

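In both views the tab end sits ~6 mm short of where it should be. The spacer is therefore held about 6 mm forward of the TCP, so I'll shift to compensate and make a guarded descent.

```bash
python3 - <<'E'
from h import *
xy=(.4846,.2003)
servo_line([*xy,.124],v=.05,ori=ori(22)); st("shift")
z=down(xy,22,.118,.100,.0015,5.0,v=.03); st("end")
E
```

```text
shift t12.85 [0.484  0.2002 0.1239] F [ 0.   0.5 -0.9] M [ 0.02 -0.04  0.01] g 0.665
end t16.20 [0.4855 0.2005 0.1003] F [ 5.8  1.3 -2.4] M [ 0.35 -0.8   0.12] g 0.667
```

```bash
cat >> h.py <<'E'
def comply(x,y,th,z0,z1,step,dF,k=.00015,v=.03):
    f0=np.array([0,0,-1.5]);z=z0
    while z>z1-1e-6:
        servo_line([x,y,z],v=v,ori=ori(th)); f=np.mean([current_wrist_force() for _ in range(3)],0)-f0;m=current_torque()
        print("z%.4f"%z,"F",f.round(1),"M",np.round(m,2))
        if f[2]>dF: print("contact");break
        if np.hypot(*f[:2])>2: x+=k*f[0];y+=k*f[1]
        z-=step
    print("xy",x,y);return x,y,z
E
python3 - <<'E'
from h import *
x,y,z=comply(.4852,.2004,22,.0995,.092,.0015,6.); st()
for n in("top","side"): cv2.imwrite(f"pics/{n}_h4.png",grab_frame(n))
a=cv2.imread("pics/side_h4.png")[300:410,220:330];b=cv2.imread("pics/top_h4.png")[255:325,160:230]
cv2.imwrite("pics/h4.png",cv2.convertScaleAbs(np.hstack([cv2.resize(i,(400,400),interpolation=2) for i in(a,b)]),alpha=1.6))
E
```

```text
z0.0995 F [4.6 1.5 1.3] M [ 0.27 -0.75  0.07]
z0.0980 F [2.9 1.  0.2] M [ 0.29 -0.71  0.09]
z0.0965 F [2.5 1.1 0.8] M [ 0.18 -0.53  0.09]
z0.0950 F [1.9 1.5 0.6] M [ 0.13 -0.3   0.04]
z0.0935 F [ 1.1  0.6 -0.3] M [ 0.1  -0.16  0.  ]
z0.0920 F [0.3 0.3 0.3] M [ 0.06 -0.04 -0.01]
xy 0.4869976257285529 0.20118232614747425
 t17.70 [0.4863 0.201  0.0915] F [ 0.3  0.3 -1.2] M [ 0.06 -0.04 -0.01] g 0.665
```

View pics/h4.png

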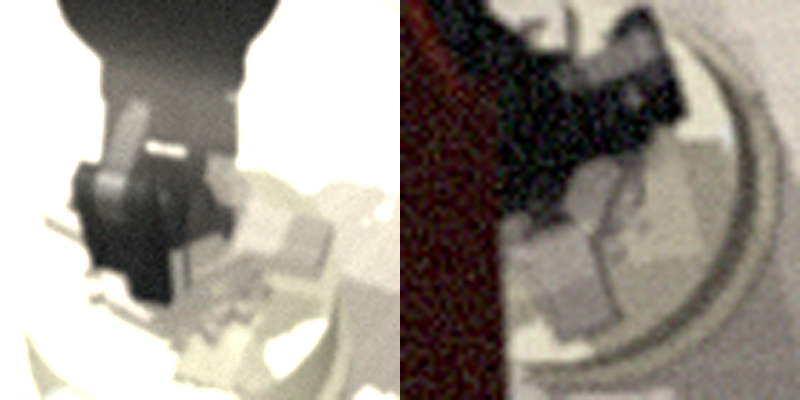

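The plate is level and 13 mm below the spline tops with near-zero force, so it has engaged. I'll continue to the seat.

```bash
python3 - <<'E'
from h import *
x,y,z=comply(.487,.2012,22,.090,.078,.002,6.)
x,y,z=comply(x,y,22,.077,.072,.0007,6.); st()
E
```

```text
z0.0900 F [-0.1 -0.8 -0.4] M [ 0.02  0.04 -0.  ]
z0.0880 F [-0.4 -0.7  0.6] M [-0.04 -0.05  0.04]
z0.0860 F [-0.4 -1.1 -0.7] M [ 0.03 -0.06 -0.05]
z0.0840 F [ 1.1 -0.7  0.1] M [-0.02  0.03  0.04]
z0.0820 F [-0.2 -0.8  0.6] M [ 0.03 -0.05  0.02]
z0.0800 F [ 0.1 -0.4  0.3] M [ 0.   -0.07 -0.01]
z0.0780 F [-0.9  0.5  0.5] M [ 0.03 -0.03  0.  ]
xy 0.487 0.2012
z0.0770 F [ 0.1 -0.   0.8] M [ 0.06  0.02 -0.02]
z0.0763 F [-0.4  0.2 -0.4] M [-0.01  0.    0.  ]
z0.0756 F [-0.2  0.  -0.1] M [ 0.01 -0.02  0.01]
z0.0749 F [-0.3  0.4 -0. ] M [ 0.03  0.   -0.01]
z0.0742 F [-2.6 -1.3  5.4] M [-0.15  0.37 -0.  ]
z0.0735 F [-3.3 -1.5  9.2] M [-0.16  0.55  0.04]
contact
xy 0.48661709579193996 0.20100714528432892
 t21.05 [0.4871 0.2012 0.0747] F [-3.3 -1.5  7.7] M [-0.16  0.55  0.04] g 0.665
```

Seated right at the predicted height (0.0747). I'll release, retreat, and get the comb. The grasp x there is corrected using its own tab-end measurement.

```bash
python3 - <<'E'
from h import *
servo_line([.487,.2012,.0747],v=.02,ori=ori(22)); st("relax")
gripper_to(.85); st("open")
servo_line([.487,.2012,.13],v=.08,ori=ori(22)); st("up")
reach([.50,-.02,.20],ori(21.5)); st("mid")
for n in("top","side"): cv2.imwrite(f"pics/{n}_h5.png",grab_frame(n))
t=cv2.imread("pics/top_h5.png");a=t[250:320,150:220];b=cv2.imread("pics/side_h5.png")[325:433,215:323];c=t[226:286,332:392]
cv2.imwrite("pics/h5.png",cv2.convertScaleAbs(np.hstack([cv2.resize(i,(400,400),interpolation=2) for i in(a,b)]),alpha=1.6))
c=cv2.resize(c,(600,600),interpolation=2);cv2.imwrite("pics/h5c.png",cv2.convertScaleAbs(c,alpha=1.6))
E
```

```text
relax t21.30 [0.4874 0.2013 0.0747] F [-0.1  0.4  1.1] M [ 0.04 -0.01  0.02] g 0.665
open t21.61 [0.487  0.2012 0.0746] F [-0.3 -0.3  0.2] M [-0.03  0.04  0.02] g 0.851
up t22.45 [0.4866 0.2011 0.1298] F [-0.2  0.5 -0.8] M [ 0.01  0.03 -0.02] g 0.848
mid t23.38 [ 0.4994 -0.0193  0.1991] F [ 0.9  0.2 -0.8] M [0.01 0.04 0.04] g 0.853
```

View pics/h5.png

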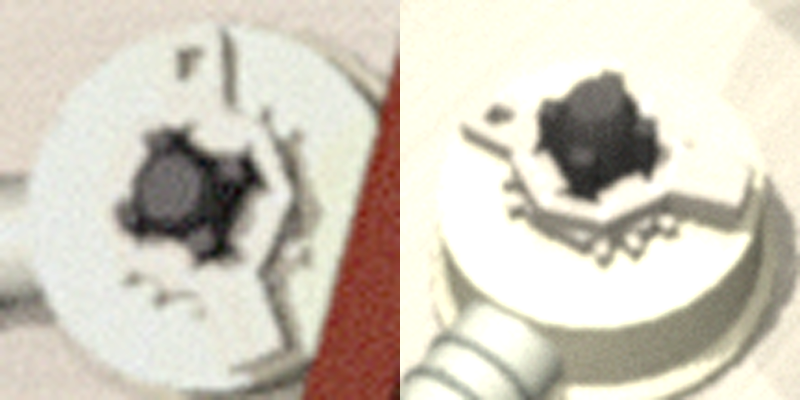

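View pics/h5c.png

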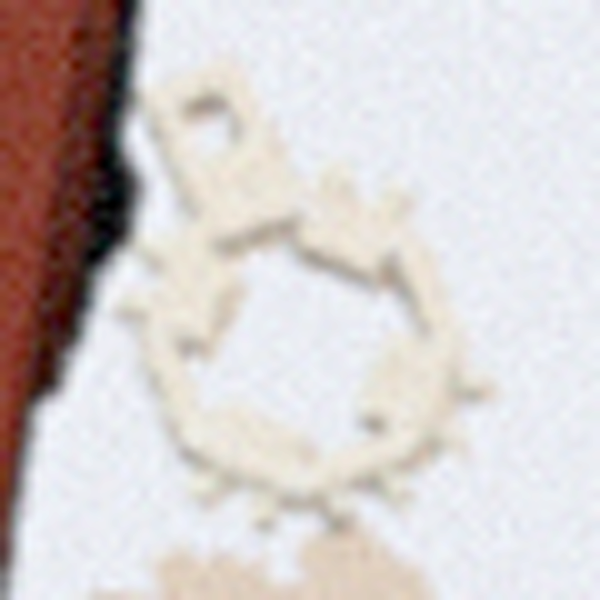

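```bash
python3 - <<'E'
from h import *
g=lambda a:np.array(a)/10.+[331.5,225.5]
tab,back,l,r=[ray("top",[g(p)],.02)[0] for p in((195,78),(255,478),(166,390),(438,295))]
print(tab,back,l,r,"len",np.hypot(*(tab-back)),"wid",np.hypot(*(l-r)))
d=tab-back;print("ang",np.degrees(np.arctan2(d[1],d[0])));u=d/np.hypot(*d)
print("tab edges",[np.degrees(np.arctan2(*(lambda w:w[1]-w[0])(ray("top",[g(a),g(b)],.02))[::-1])) for a,b in(((205,220),(155,105)),((295,190),(240,70)),((185,440),(150,340)),((455,350),(415,240)))])
print("ctr tab",tab-.056*u,"ctr back",back+.029*u,"flats",(l+r)/2)
E
```

```text
[ 0.58438187 -0.1079687 ] [ 0.50661939 -0.11620195] [ 0.52399527 -0.1000082 ] [ 0.54062975 -0.15254114] len 0.07819711921559393 wid 0.05510367375710846
ang 6.043780260023435
tab edges [np.float64(20.888944594577335), np.float64(21.8267726986943), np.float64(16.88846862858455), np.float64(17.02240958734225)]
ctr tab [ 0.52869314 -0.11386485] ctr back [ 0.5354582  -0.11314859] flats [ 0.53231251 -0.12627467]
```

Views show the spacer flat on the seat with its tab opposite. The comb centre comes out near (0.532, −0.1267) with yaw ≈20°.

```bash
python3 - <<'E'
from h import *
xy=(.532,-.1267);th=20
reach([*xy,.08],ori(th)); gripper_to(.82,30)
servo_line([*xy,.036],v=.08,ori=ori(th)); 
z=down(xy,th,.034,.0245,.0024,3.0,v=.03); st("low")
if z is None:
    gripper_to(0.,40); st("closed")
    servo_line([*xy,.06],v=.08,ori=ori(th)); st("lift")
    reach([.489,.2015,.16],ori(22)); st("hub")
    servo_line([.489,.2015,.127],v=.1,ori=ori(22)); hold(.2);st("low")
    for n in("top","side"): cv2.imwrite(f"pics/{n}_h6.png",grab_frame(n))
    a=cv2.imread("pics/side_h6.png")[290:400,215:325];b=cv2.imread("pics/top_h6.png")[245:315,155:225]
    cv2.imwrite("pics/h6.png",cv2.convertScaleAbs(np.hstack([cv2.resize(i,(400,400),interpolation=2) for i in(a,b)]),alpha=1.6))
E
```

```text
low t26.08 [ 0.5318 -0.1266  0.0265] F [-0.4 -0.  -0.4] M [-0.05 -0.03 -0.03] g 0.818
closed t26.35 [ 0.5325 -0.1269  0.0272] F [-0.6  0.3  1.3] M [-0.01  0.01  0.01] g 0.659
lift t26.92 [ 0.5324 -0.1268  0.0607] F [-0.5 -0.3 -1.8] M [-0.02 -0.01  0.01] g 0.665
hub t28.22 [0.489  0.2006 0.1593] F [ 0.2 -0.4 -1.3] M [-0.01 -0.   -0.  ] g 0.666
low t28.90 [0.4898 0.2016 0.1279] F [-0.8  0.3 -1.8] M [-0.03 -0.01  0.01] g 0.661
```

View pics/h6.png

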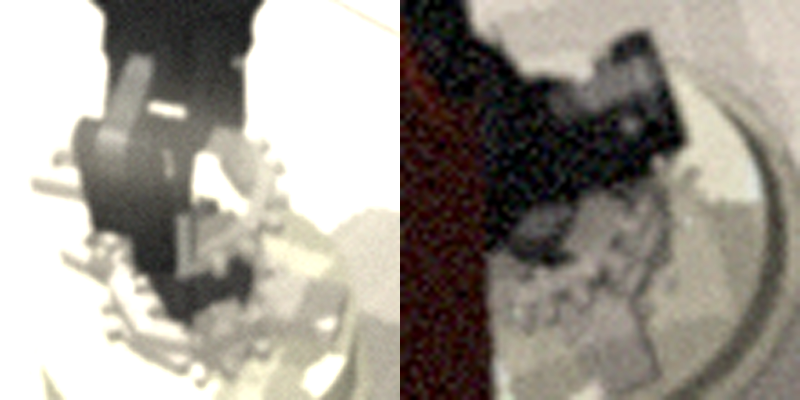

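```bash
python3 - <<'E'
from h import *
out=[]
for n,(x0,y0) in(("side",(255,318)),("top",(168,270))):
    im=cv2.imread(f"pics/{n}_h6.png");w=50;k=8
    g=cv2.convertScaleAbs(cv2.resize(im[y0:y0+w,x0:x0+w],(400,400),interpolation=2),alpha=1.5 if n=="side" else 2)
    for i in range(0,w,10):
        cv2.putText(g,str(x0+i),(i*k,10),0,.35,(0,0,255));cv2.putText(g,str(y0+i),(0,i*k+4),0,.35,(0,0,255))
    out.append(g)
    # expected landmarks if centred on TCP
    a=np.radians(22);A=np.array([np.cos(a),np.sin(a),0]);B=np.array([-A[1],A[0],0]);c=np.array([.4898,.2016,.1279-.012+.005])
    for nm,(p,q) in dict(backL=(-29,12),backR=(-29,-12),flatBackL=(-12,29),flatBackR=(-12,-29)).items(): print(n,nm,proj(n,c+A*p/1e3+B*q/1e3).round(1))
cv2.imwrite("pics/h7.png",np.hstack(out))
E
```

```text
side backL [[287.2 351.9]]
side backR [[292.3 337.5]]
side flatBackL [[270.2 359.7]]
side flatBackR [[283.4 325.2]]
top backL [[175.4 299.3]]
top backR [[188.4 293.7]]
top flatBackL [[162.7 294.2]]
top flatBackR [[194.  280.7]]
```

View pics/h7.png

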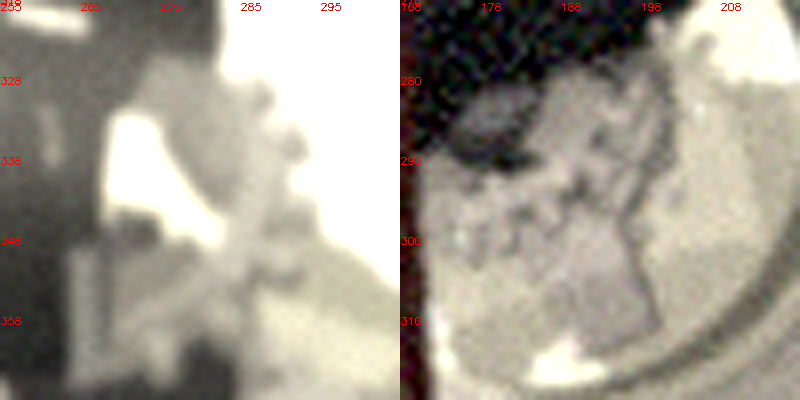

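Side view: comb's back edge runs (289.4,336.8)–(285.6,353), ~2 px from the on-TCP prediction, so it is held ~2.5 mm forward. I'll set x/y accordingly and descend with compliance.

```bash
python3 - <<'E'
from h import *
x,y=.4896,.2021
servo_line([x,y,.122],v=.05,ori=ori(22)); st()
x,y,z=comply(x,y,22,.118,.0975,.0015,6.); st()
E
```

```text
t29.25 [0.4892 0.2021 0.1216] F [-0.8 -0.8 -1.4] M [-0.02 -0.06  0.01] g 0.663
z0.1180 F [0.3 0.4 0.6] M [0.01 0.01 0.01]
z0.1165 F [-0.2 -0.3 -0.6] M [0.04 0.01 0.01]
z0.1150 F [-0.6 -0.1 -0.1] M [-0.01  0.01  0.03]
z0.1135 F [-0.6 -0.8 -0.3] M [-0.03 -0.03  0.02]
z0.1120 F [ 0.5  0.1 -0.4] M [-0.04 -0.01  0.02]
z0.1105 F [-0.2 -0.4 -0. ] M [-0.05  0.01 -0.05]
z0.1090 F [0.1 0.4 0.6] M [ 0.03 -0.03  0.04]
z0.1075 F [0.3 0.3 0.3] M [-0.05  0.02  0.06]
z0.1060 F [-0.2 -0.2  0.1] M [0.01 0.03 0.04]
z0.1045 F [ 0.5 -0.3  0.4] M [-0.03  0.07  0.02]
z0.1030 F [ 0.  -0.2 -0.4] M [-0.02 -0.01  0.06]
z0.1015 F [-0.4 -0.6  0.7] M [0.   0.06 0.  ]
z0.1000 F [0.2 0.9 0.9] M [ 0.02  0.   -0.05]
z0.0985 F [ 0.4 -0.2  0.4] M [ 0.01  0.02 -0.03]
xy 0.4896 0.2021
 t32.78 [0.4895 0.2021 0.0984] F [ 0.4 -0.2 -1.1] M [ 0.01  0.02 -0.03] g 0.664
```

Entered with no measurable force. Down to the seat.

```bash
python3 - <<'E'
from h import *
x,y=.4896,.2021
x,y,z=comply(x,y,22,.096,.089,.002,6.)
x,y,z=comply(x,y,22,.0885,.083,.0007,6.); st()
zt=current_ee_pos()[2]
servo_line([x,y,max(zt,.0864)],v=.02,ori=ori(22)); st("relax")
if zt<.0885:
    gripper_to(.85); st("open")
    servo_line([x,y,.15],v=.08,ori=ori(22)); reach([.50,-.02,.22],ori(21.5)); st("away")
for n in("top","side"): cv2.imwrite(f"pics/{n}_h8.png",grab_frame(n))
t=cv2.imread("pics/top_h8.png");a=t[245:330,145:230];b=cv2.imread("pics/side_h8.png")[325:433,215:323]
cv2.imwrite("pics/h8.png",cv2.convertScaleAbs(np.hstack([cv2.resize(i,(400,400),interpolation=2) for i in(a,b)]),alpha=1.3))
E
```

```text
z0.0960 F [0.3 0.  1.1] M [-0.04  0.05  0.01]
z0.0940 F [ 0.9  0.7 -0.3] M [ 0.04  0.01 -0.01]
z0.0920 F [-0.1  0.8  0.9] M [-0.   -0.01  0.05]
z0.0900 F [ 0.9 -0.7 -0.4] M [ 0.   -0.06  0.02]
xy 0.4896 0.2021
z0.0885 F [-0.4  0.  -0.1] M [-0.02  0.04  0.03]
z0.0878 F [ 0.5 -0.   0.5] M [-0.02  0.01 -0.01]
z0.0871 F [ 0.  -0.3  0.2] M [-0.01 -0.   -0.06]
z0.0864 F [-2.2 -0.6  6.9] M [-0.12  0.44 -0.05]
contact
xy 0.4896 0.2021
 t34.78 [0.4897 0.2022 0.0871] F [-2.2 -0.6  5.4] M [-0.12  0.44 -0.05] g 0.660
relax t35.03 [0.4897 0.2021 0.0872] F [-0.4 -0.3  2.3] M [-0.03  0.14  0.02] g 0.659
open t35.34 [0.4897 0.2021 0.087 ] F [-0.7  0.  -1.1] M [-0.02 -0.02  0.02] g 0.848
away t37.20 [ 0.4995 -0.0193  0.2192] F [-1.6  0.3 -1. ] M [0.   0.   0.03] g 0.849
```

View pics/h8.png

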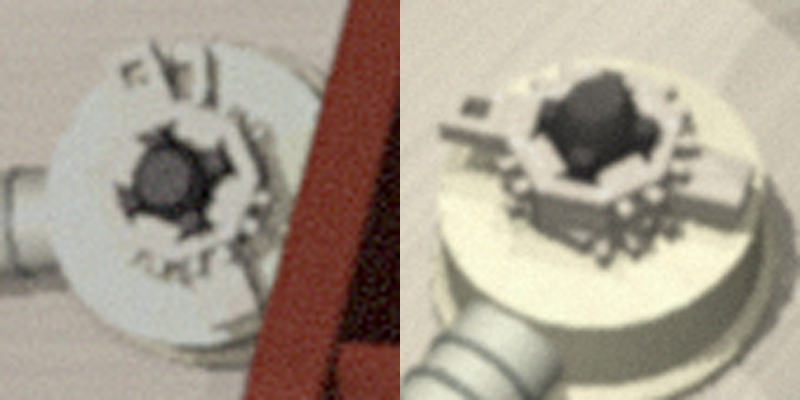

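View pics/side_h8.png

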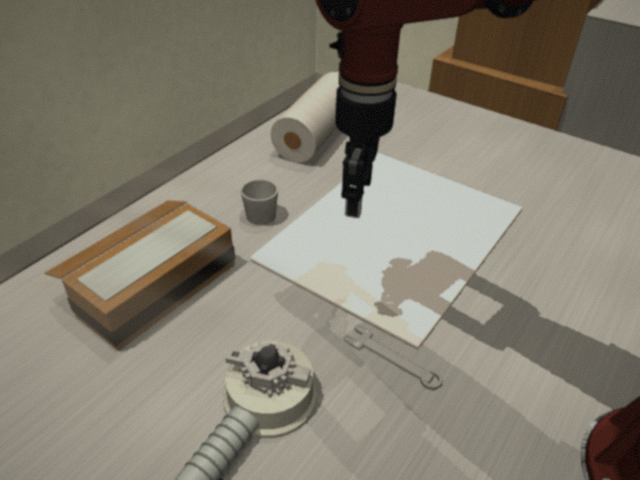

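Both plates are stacked level: the comb's tab is on the bottom plate's side and the spacer's is opposite (side view, near (233,356) and (300,376)). Cup, wrench and box are where they were, and the gripper is clear. Handing in.

```bash
python3 -c "
from bench import *
sign_off();print(current_time_s())"
```

```text
the job is handed in; nothing more can be done
the job is handed in; nothing more can be done
```

The cutting stack is rebuilt on the hub and handed in at about 37 s, well inside the 72 s limit.

- **Spacer:** it went on first, its tab about 18° from straight opposite the bottom plate's tab. That is the nearest spline position I measured, at about 22° world yaw. It met light sideways contact of about 6 N on the nose, because I had gripped it a few millimetres off centre. After that it slid freely and stopped at the predicted seat height, TCP 74.7 mm.
- **Comb:** it went on top with its tab on the bottom plate's side, at the same spline angle. It met no measurable force on the way down. It stopped at TCP 87.1 mm, against 87.0 mm predicted for resting on the spacer.
- **Forces:** the largest contact reading was about 10 N, at the spacer's seat.
- **Last checks:** both views show the plates level on the hub, and the side view shows their tabs on opposite sides. The cup, wrench and foil box look unmoved. The gripper was open and well clear.
- **Disagreements:** the two cameras differed by about 3 mm on the hub position. My first estimate of the spacer's centre was about 4–6 mm off along its tab. I corrected that by viewing the held plate and letting it follow the contact force.

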